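# Charge the mill jar with one row of grinding balls

## Task

Charge the pigment mill jar with one row of grinding balls: pick up the counting tray, bring its lip over the jar's mouth and tip it just far enough that the three balls of the front row, and no others, roll over the lip into the jar. Then set the tray back down flat on its cork mat as it stood, with the other six balls still in it, and let go; leave the jar and the things around it standing where they are.

Things in the scene. Friction and masses are not known exactly. Their poses are not given: they have to be found in the camera images.
- tray: Black moulded-plastic counting tray, 120 mm long, 63 mm wide (57 inside), open at the front end, carrying nine balls in three rows of three across it. Origin: centre of its underside. -x points to the open front end with the lip, +x to the rear, z up. Floor top at z = 3 mm; side and rear walls 3 mm thick, up to z = 18 mm. About 0.22 kg, 0.32 kg with the balls.
- grip (a point): Centre of the tray's beech grip: a flat-faced bar 16 mm thick (tray x), 66 mm wide (tray y), 26 mm tall, fixed on two thin steel pillars at y = +-22 mm. It stands at tray x = +38 mm, from 39 to 65 mm above the tray's underside; this point is 52 mm above the underside. Axes as the tray's. Fingers that close along tray x may reach below the bar, down to 25 mm above the underside.
- lip (a point): Middle of the top front edge of the tray's raised lip, 60 mm in front of the tray's origin, 6.5 mm above its underside; axes as the tray's. The lip is a smooth 14 degree ramp rising 3.5 mm from tray x = -46 to -60 mm. Tipped slowly front end down, the front row rolls over it at about 15 degrees of tilt and the rows behind climb their ribs only at about 36 degrees: 20 to 29 empties the front row alone.
- rib (a point): Middle of the top of the first cross rib on the tray's floor, between front and middle row, at tray x = -35 mm. Axes as the tray's. Ribs are flat, 6 mm wide, 1.8 mm high; two more at x = -15 (between middle and rear row) and +5 mm (behind the rear row).
- mat: Thin cork mat, 156 x 100 x 3 mm, fixed on the bench; the tray starts centred on it, long side along the mat's long side (mat x). Origin: centre of its underside, on the bench; x points to the tray's rear end as it starts.
- jar: Open porcelain mill jar with two thin brown bands, loose, upright: 112 mm outside diameter, 100 mm inside diameter of the mouth, 78 mm high, wall 6 mm, floor 9 mm thick, about 0.6 kg. Origin: centre of its underside.
- jar_mouth (a point): Centre of the jar's mouth, at rim height (78 mm above its underside).
- tape: Bystander: roll of masking tape lying flat, 100 mm across, 24 mm high. Origin: centre of its underside.
- ink: Bystander: squat glass ink jar with black cap, 58 mm across, 68 mm high. Origin: centre of its underside.
- loupe: Bystander: magnifying glass lying flat, black rim 82 mm across, black handle 85 mm long toward -x, 16 mm thick. Origin: under the centre of the lens.
- ball1: White ceramic grinding ball, 18 mm diameter, about 11 g; starts in the front row of the tray, at tray x = -44 mm, tray y = -19 mm, with 1 to 2 mm of play. Origin: its centre (12 mm above the tray's underside while it lies in the tray).
- ball2: White ceramic grinding ball, 18 mm diameter, about 11 g; starts in the front row of the tray, at tray x = -44 mm, tray y = 0 mm, with 1 to 2 mm of play. Origin: its centre (12 mm above the tray's underside while it lies in the tray).
- ball3: White ceramic grinding ball, 18 mm diameter, about 11 g; starts in the front row of the tray, at tray x = -44 mm, tray y = 19 mm, with 1 to 2 mm of play. Origin: its centre (12 mm above the tray's underside while it lies in the tray).
- ball4: White ceramic grinding ball, 18 mm diameter, about 11 g; starts in the middle row of the tray, at tray x = -25 mm, tray y = -19 mm, with 1 to 2 mm of play. Origin: its centre (12 mm above the tray's underside while it lies in the tray).
- ball5: White ceramic grinding ball, 18 mm diameter, about 11 g; starts in the middle row of the tray, at tray x = -25 mm, tray y = 0 mm, with 1 to 2 mm of play. Origin: its centre (12 mm above the tray's underside while it lies in the tray).
- ball6: White ceramic grinding ball, 18 mm diameter, about 11 g; starts in the middle row of the tray, at tray x = -25 mm, tray y = 19 mm, with 1 to 2 mm of play. Origin: its centre (12 mm above the tray's underside while it lies in the tray).
- ball7: White ceramic grinding ball, 18 mm diameter, about 11 g; starts in the rear row of the tray, at tray x = -5 mm, tray y = -19 mm, with 1 to 2 mm of play. Origin: its centre (12 mm above the tray's underside while it lies in the tray).
- ball8: White ceramic grinding ball, 18 mm diameter, about 11 g; starts in the rear row of the tray, at tray x = -5 mm, tray y = 0 mm, with 1 to 2 mm of play. Origin: its centre (12 mm above the tray's underside while it lies in the tray).
- ball9: White ceramic grinding ball, 18 mm diameter, about 11 g; starts in the rear row of the tray, at tray x = -5 mm, tray y = 19 mm, with 1 to 2 mm of play. Origin: its centre (12 mm above the tray's underside while it lies in the tray).
Things that resemble listed ones, but are neither listed nor needed, are in the scene too. Of the things that look like the tray, the smaller one is meant.

How it is judged (in metres and radians):
On the way, in this order (a step that is already met when the one before it is completed fails the run):
1. the tray's lip is held over the jar's mouth with the front row still in the tray (horizontal distance between lip and jar_mouth below 0.05 m and z of lip in the frame of jar_mouth above -0.01 m and x of ball1 in the frame of tray between -0.052 and -0.034 m and y of ball1 in the frame of tray between -0.03 and 0.03 m and z of ball1 in the frame of tray between 0.006 and 0.02 m and x of ball2 in the frame of tray between -0.052 and -0.034 m and y of ball2 in the frame of tray between -0.03 and 0.03 m and z of ball2 in the frame of tray between 0.006 and 0.02 m and x of ball3 in the frame of tray between -0.052 and -0.034 m and y of ball3 in the frame of tray between -0.03 and 0.03 m and z of ball3 in the frame of tray between 0.006 and 0.02 m), for 0.1 s.
2. the three balls of the front row are in the jar, the other six in the tray, with the tray still tipped over the jar or held above the bench (horizontal distance between each of ball1, ball2, ball3 and jar_mouth below 0.05 m and z of ball1 in the frame of jar between 0.005 and 0.065 m and z of ball2 in the frame of jar between 0.005 and 0.065 m and z of ball3 in the frame of jar between 0.005 and 0.065 m and x of ball4 in the frame of tray between -0.034 and 0.058 m and y of ball4 in the frame of tray between -0.03 and 0.03 m and z of ball4 in the frame of tray between 0.006 and 0.02 m and x of ball5 in the frame of tray between -0.034 and 0.058 m and y of ball5 in the frame of tray between -0.03 and 0.03 m and z of ball5 in the frame of tray between 0.006 and 0.02 m and x of ball6 in the frame of tray between -0.034 and 0.058 m and y of ball6 in the frame of tray between -0.03 and 0.03 m and z of ball6 in the frame of tray between 0.006 and 0.02 m and x of ball7 in the frame of tray between -0.034 and 0.058 m and y of ball7 in the frame of tray between -0.03 and 0.03 m and z of ball7 in the frame of tray between 0.006 and 0.02 m and x of ball8 in the frame of tray between -0.034 and 0.058 m and y of ball8 in the frame of tray between -0.03 and 0.03 m and z of ball8 in the frame of tray between 0.006 and 0.02 m and x of ball9 in the frame of tray between -0.034 and 0.058 m and y of ball9 in the frame of tray between -0.03 and 0.03 m and z of ball9 in the frame of tray between 0.006 and 0.02 m and height (world z) of tray above 0.04 m), for 0.2 s.
At the end, for the whole second after the job is handed in: The three balls of the front row lie inside the jar; the other six lie in the tray behind its first rib; the tray stands flat and still on the cork mat, within 25 mm of the mat's centre each way and lined up with it within 15 degrees (lip end either way); the jar stands upright on the bench (horizontal distance between each of ball1, ball2, ball3 and jar_mouth below 0.05 m and z of ball1 in the frame of jar between 0.005 and 0.065 m and z of ball2 in the frame of jar between 0.005 and 0.065 m and z of ball3 in the frame of jar between 0.005 and 0.065 m and x of ball4 in the frame of tray between -0.034 and 0.058 m and y of ball4 in the frame of tray between -0.03 and 0.03 m and z of ball4 in the frame of tray between 0.006 and 0.02 m and x of ball5 in the frame of tray between -0.034 and 0.058 m and y of ball5 in the frame of tray between -0.03 and 0.03 m and z of ball5 in the frame of tray between 0.006 and 0.02 m and x of ball6 in the frame of tray between -0.034 and 0.058 m and y of ball6 in the frame of tray between -0.03 and 0.03 m and z of ball6 in the frame of tray between 0.006 and 0.02 m and x of ball7 in the frame of tray between -0.034 and 0.058 m and y of ball7 in the frame of tray between -0.03 and 0.03 m and z of ball7 in the frame of tray between 0.006 and 0.02 m and x of ball8 in the frame of tray between -0.034 and 0.058 m and y of ball8 in the frame of tray between -0.03 and 0.03 m and z of ball8 in the frame of tray between 0.006 and 0.02 m and x of ball9 in the frame of tray between -0.034 and 0.058 m and y of ball9 in the frame of tray between -0.03 and 0.03 m and z of ball9 in the frame of tray between 0.006 and 0.02 m and x of tray in the frame of mat between -0.025 and 0.025 m and y of tray in the frame of mat between -0.025 and 0.025 m and angle between the x axis of tray and the x axis of mat, either way round below 0.26 rad and angle between each of tray, jar's own z axis and vertical below 0.05 rad and height (world z) of tray below 0.008 m and linear speed of tray below 0.02 m/s and height (world z) of jar below 0.005 m); the robot touches nothing.
It fails at once if the jar is pushed more than 30 mm or tipped over (distance of jar from where it was at the start of the episode above 0.03 m or angle between jar's own z axis and vertical above 0.35 rad).
It fails at once if the tape roll, ink jar or magnifying glass is moved more than 25 mm (distance of any of tape, ink, loupe from where it was at the start of the episode above 0.025 m).
It also fails if it takes over 64 s, if anything falls off the work surface, if the arm or the gripper's body presses on something with over 40 N, if the wrist force passes 120 N, or if a joint passes its speed limit or range.

## Robot

A 6-joint arm with a two-finger parallel gripper is mounted at the origin on the work surface. World frame = base frame: x ahead of the robot, y to its left, z up, the work surface at z = 0. Lengths are in m, angles in degrees, forces in N, time in s.
With the tool pointing down it reaches from about 0.4 to 0.925 m from the base axis. Payload 12.5 kg.
Tool frame: the origin (TCP) lies at the very end of the fingers, on their centre line; the grasp point (between the pads) lies 19 mm behind it (env.tcp_to_grasp is the distance from the TCP to the grasp point, in m); z points along the fingers, y is the direction in which the jaws open and shut (so a half turn about z gives the same grasp; the last joint's range is limited). The gripper opens to 95 mm and grips with 3 to 60 N. Pads are 20 mm wide; open, the fingers measure 119 mm over their backs; the gripper's body (75 mm by 180 mm) begins 59 mm behind the grasp point.
Start: joints at [59.439, 28.126, 89.318, -0, 62.55, -6.05], TCP at [0.259, 0.569, 0.215] pointing down, gripper open.
Joint ranges: [-177.58, 177.58], [-47.91, 125.51], [2.72, 160], [-65.01, 245.01], [3.68, 167.84], [-153.87, 153.87]. Speed limits (degrees/s): [127.2, 127.2, 159.86, 180, 180, 180].

## Interface

Orientations are given as a 3x3 rotation matrix whose columns are the frame's x, y, z axes.
In Python, from cell import env gives the robot as it stands.
- The arm moves only by the tool step_arm, never from a script. Its argument "series" is a list of rows, each a list of 3 entries, a list of its own where there are three numbers: the finger opening in mm, from 0 to 95.1, then the shift along the tool's x, y, z in mm, then the turn about the tool's z in rad. In form: [[fingers, [tx, ty, tz], turn], ...]. A call has 1 to 5 rows; each row is the pose to reach, as a shift and turn from the pose measured when the call began, along the tool's axes at that moment; what a row does not reach only later rows make up. A row lasts 1/12 s, in which the tool goes at most 41.7 mm and 7.16 degrees, less where a joint would pass 70% of its speed; a pose out of reach is approached as far as the arm can. A call with a gripper value outside its range is refused whole. The fingers move at their own pace and stop on an object; "force" is the grip in N (left out, the last holds). Time passes only in rows, so rows that repeat a pose let the fingers close. It gives the time, the measured TCP pose, the force and the opening at its end, in the units of the state.
- env.state(): the state, without advancing time (a new reading comes with each control period).
- env.camera(name): name is "scene" or "top"; returns a dict with "image" (480x640x3 uint8, red, green, blue), "range_z" (480x640 float32, m along the optical axis (not along the pixel's ray), 0 where there is no reading), "fx", "fy", "cx", "cy" (pixels), "position" and "rotation" of the camera in the world. Camera axes: x right, y up, looking along -z (the intrinsics and any distortion apply to the point x, -y, -z); pixel columns grow to the right and rows downward; lengths in m; the calibration is good to about 2 mm. A picture is of the moment at which its call begins.
- env.sign_off(): hands the job in, once; it reports no verdict.
Trained networks look in the newest picture that a camera, given by its name, has taken for a name from the list of things; names that differ only in an ending like _2 or _b are one class to them, and where a whole thing is asked for, a point or a joint stands for the part that bears it (a point fixed in the world has none). Each returns a list of dicts, best first, with "p" (0 to 1); they miss things now and then, are a little off and sometimes report something else, mostly with a low value. They report only what shows in the picture. A call takes as long as a camera call. They do not tell look-alikes from the thing itself.
- env.outline_of(camera, thing): "region" (480x640 bool, what is visible of it) and "box" ([left, top, right, bottom] in pixels, round what is visible of it).
The state is a dict: "clock": time; "q": joint angles; "joint_vel": joint speeds; "effort": joint torques, N m; "eef_pos": TCP position; "orientation": TCP orientation; "ft_force": force on the tool from outside, world axes, zero at the start; "ft_torque": the same for the moment, N m; "width": opening from 0.0 (shut) to 1.0 (fully open).
Only numpy, scipy, OpenCV 4.12 (cv2) and the standard library are available. Lean on these libraries where they do the work, as an engineer would, in place of code of your own. Each camera call takes 0.05 s, during which the arm holds its last target. There are 200 camera calls.

## Working session

There is one attempt and no reset: what is moved stays moved. The work goes in short steps, Python scripts to look and compute and a tool call to move; the robot and the scene stay as the last step left them, time stands still between calls to the robot, and variables do not carry over. Pictures are saved under pics/ and viewed, on a budget of 10 in all, crops included, one or two more only if the job needs it, and the job is handed in when it is done.

Besides the shell and the picture viewer there is one more tool, called as name(argument=value, ...) on one line, values as JSON. step_arm: Moves the arm, as the interface text tells. Its arguments: {"type":"object","properties":{"series":{"type":"array"},"force":{"type":"number"}},"required":["series"]}

```bash
ls; mkdir -p pics; cat > h.py <<'E'
from cell import env
import numpy as np, cv2
def cam(n,save=None,crop=None,scale=1):
    c=env.camera(n)
    if save:
        im=c["image"][...,::-1]
        if crop: l,t,r,b=crop; im=im[t:b,l:r]
        cv2.imwrite("pics/"+save,cv2.resize(im,None,fx=scale,fy=scale,interpolation=cv2.INTER_CUBIC))
    return c
def cloud(c):
    z=c["range_z"]; v,u=np.mgrid[:480,:640]
    p=np.stack([(u-c["cx"])/c["fx"]*z,-(v-c["cy"])/c["fy"]*z,-z],-1)
    return p@np.array(c["rotation"]).T+np.array(c["position"])
E
python3 - <<'E'
from h import *
s=env.state()
print({k:np.round(v,3).tolist() for k,v in s.items()}, env.tcp_to_grasp)
for n in("top","scene"):
    c=cam(n,n+"1.png"); P=cloud(c); print(n,np.round(c["position"],3),np.round(c["rotation"],2).tolist(),c["fx"],{k:c[k] for k in c if 'dist' in k})
    for t in("tray","grip","mat","jar","tape","ink","loupe","ball1"):
        for d in env.outline_of(n,t)[:4 if t!="ball1" else 12]:
            m=d["region"]&(c["range_z"]>0); q=P[m]
            if len(q): print(t,round(d["p"],2),np.round(d["box"]).tolist(),"med",np.round(np.median(q,0),3),"min",np.round(np.percentile(q,2,0),3),"max",np.round(np.percentile(q,98,0),3))
E
```

```text
pics
{'clock': 0.0, 'q': [59.437, 28.166, 89.352, -0.002, 62.549, -6.051], 'joint_vel': [0.101, -0.112, -0.005, 0.056, 0.056, 0.145], 'effort': [0.0, -61.265, -25.818, 0.069, 0.048, -0.0], 'eef_pos': [0.259, 0.568, 0.214], 'orientation': [[-0.91, 0.415, -0.001], [0.415, 0.91, -0.001], [0.0, -0.001, -1.0]], 'ft_force': [-0.472, -0.033, -0.796], 'ft_torque': [-0.018, 0.037, 0.031], 'width': 0.996} 0.0188
top [ 0.427 -0.009  1.377] [[-0.03, 1.0, -0.09], [-1.0, -0.03, 0.01], [0.01, 0.09, 1.0]] 569.6189352750062 {}
tray 0.78 [348.0, 209.0, 382.0, 261.0] med [ 0.581 -0.124  0.01 ] min [ 0.501 -0.16   0.   ] max [ 0.619 -0.089  0.071]
tray 0.72 [354.0, 300.0, 432.0, 362.0] med [ 0.329 -0.181  0.006] min [ 0.264 -0.264 -0.002] max [ 0.394 -0.1    0.093]
grip 0.67 [347.0, 209.0, 381.0, 259.0] med [ 0.584 -0.123  0.009] min [ 0.502 -0.161  0.   ] max [ 0.618 -0.091  0.071]
grip 0.56 [353.0, 299.0, 432.0, 366.0] med [ 0.329 -0.181  0.006] min [ 0.265 -0.262 -0.002] max [ 0.393 -0.1    0.093]
grip 0.4 [369.0, 231.0, 376.0, 242.0] med [ 0.557 -0.145  0.02 ] min [ 0.55  -0.153  0.014] max [ 0.564 
[... 3585 characters left out ...]
 265.0, 300.0] med [ 0.521 -0.151  0.022] min [ 0.513 -0.156  0.017] max [ 0.526 -0.145  0.026]
ball1 0.54 [276.0, 287.0, 286.0, 296.0] med [ 0.536 -0.113  0.02 ] min [ 0.529 -0.118  0.015] max [ 0.539 -0.106  0.025]
ball1 0.53 [264.0, 287.0, 272.0, 296.0] med [ 0.519 -0.133  0.021] min [ 0.513 -0.139  0.014] max [ 0.523 -0.124  0.025]
ball1 0.45 [269.0, 282.0, 276.0, 290.0] med [ 0.516 -0.115  0.02 ] min [ 0.509 -0.12   0.012] max [ 0.521 -0.108  0.025]
ball1 0.42 [266.0, 299.0, 273.0, 304.0] med [ 0.54  -0.148  0.021] min [ 0.533 -0.154  0.014] max [ 0.545 -0.142  0.024]
ball1 0.38 [272.0, 290.0, 276.0, 304.0] med [ 0.537 -0.131  0.021] min [ 0.531 -0.135  0.015] max [ 0.542 -0.125  0.025]
```

```bash
python3 - <<'E'
from h import *
a=cv2.imread("pics/top1.png");b=cv2.imread("pics/scene1.png")
cv2.imwrite("pics/both.png",np.vstack([a[80:400,120:520],b[160:440,120:520]]))
c=cam("top"); P=cloud(c)
im=c["image"].astype(int)
x,y,z=P[...,0],P[...,1],P[...,2]; ok=c["range_z"]>0
g=P[ok&(z>.055)&(z<.075)&(x>.48)&(x<.66)&(y>-.2)&(y<-.05)]
r=cv2.minAreaRect((g[:,:2]*1000).astype(np.float32)); print("grip",len(g),r,np.median(g[:,2]))
d=env.outline_of("top","mat")[0]; q=P[d["region"]&ok]
print("mat",cv2.minAreaRect((q[:,:2]*1000).astype(np.float32)))
d=env.outline_of("top","tray")[0]; q=P[d["region"]&ok&(z<.035)]
print("tray",cv2.minAreaRect((q[:,:2]*1000).astype(np.float32)))
q=P[ok&(z>.07)&(z<.09)&(abs(x-.55)<.08)&(abs(y-.16)<.08)]
print("jar rim",len(q),cv2.minEnclosingCircle((q[:,:2]*1000).astype(np.float32)),np.median(q[:,2]))
c=cam("scene");P=cloud(c);x,y,z=P[...,0],P[...,1],P[...,2]; ok=c["range_z"]>0
g=P[ok&(z>.065)&(z<.075)&(x>.48)&(x<.66)&(y>-.2)&(y<-.05)]
print("grip",len(g),cv2.minAreaRect((g[:,:2]*1000).astype(np.float32)))
q=P[ok&(z>.07)&(z<.09)&(abs(x-.55)<.08)&(abs(y-.16)<.08)]
print("jar rim",len(q),cv2.minEnclosingCircle((q[:,:2]*1000).astype(np.float32)),np.median(q[:,2]))
E
```

```text
grip 201 ((596.9241943359375, -120.58265686035156), (16.557926177978516, 65.83136749267578), 8.790382385253906) 0.06693858163840871
mat ((559.0943603515625, -126.78854370117188), (157.6693572998047, 100.41999816894531), 8.5113525390625)
tray ((560.9073486328125, -127.45771789550781), (123.0837631225586, 65.85211181640625), 8.189180374145508)
jar rim 408 ((546.2722778320312, 160.58714294433594), 56.736080169677734) 0.07692267680662024
grip 237 ((597.0896606445312, -119.74775695800781), (17.374629974365234, 65.22850799560547), 10.975430488586426)
jar rim 538 ((547.2406616210938, 162.6707000732422), 58.81072998046875) 0.07657242901103656
```

View pics/both.png

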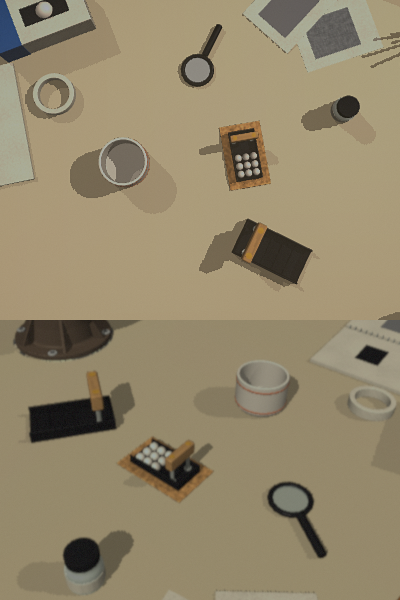

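step_arm(series=[[95,[-593,-487,0],-0.585],[95,[-593,-487,0],-0.585],[95,[-593,-487,0],-0.585],[95,[-593,-487,0],-0.585],[95,[-593,-487,0],-0.585]])

```text
clock: 1.52
eef_pos: [0.3489, 0.3855, 0.2148]
orientation: [[-0.987, -0.163, 0.0], [-0.163, 0.987, 0.0], [-0.0, 0.0, -1.0]]
ft_force: [0.5, -0.5, -0.1]
width: 0.998
```

```bash
cat >> h.py <<'E'
def go(x,y,z,yaw=99.):
    """tool-axis shift (mm) and turn (rad) from here to a world TCP (m), jaw axis at yaw deg"""
    s=env.state(); R=np.array(s["orientation"]); p=np.array(s["eef_pos"])
    t=R.T@(np.array([x,y,z])-p)*1000
    a=np.degrees(np.arctan2(R[1,1],R[0,1])); d=(yaw-a+90)%180-90
    print("t",s["clock"],"p",np.round(p,4),"jaw",round(a,1),"z-axis",np.round(R[:,2],3),"F",np.round(s["ft_force"],1),"w",round(s["width"]*95.1,1))
    print("shift",np.round(t,1),"turn",round(-np.radians(d),3))
E
python3 -c "
from h import *
go(.597,-.1205,.12)"
```

```text
t 1.5167 p [0.3489 0.3855 0.2148] jaw 99.4 z-axis [ 0.  0. -1.] F [ 0.5 -0.5 -0.1] w 94.9
shift [-162.2 -539.7   94.7] turn 0.007
```

step_arm(series=[[95,[-162,-540,0],0],[95,[-162,-540,0],0],[95,[-162,-540,0],0],[95,[-162,-540,0],0],[95,[-162,-540,0],0]])

```text
clock: 1.93
eef_pos: [0.4406, 0.1979, 0.2149]
orientation: [[-0.987, -0.163, 0.001], [-0.163, 0.987, 0.001], [-0.001, 0.0, -1.0]]
ft_force: [-0.0, 0.0, -0.0]
width: 0.996
```

step_arm(series=[[95,[-105,-349,94],0],[95,[-105,-349,94],0],[95,[-105,-349,94],0],[95,[-105,-349,94],0],[95,[-105,-349,94],0]])

```text
clock: 2.35
eef_pos: [0.5295, 0.0165, 0.1627]
orientation: [[-0.987, -0.163, 0.002], [-0.163, 0.987, 0.001], [-0.002, 0.0, -1.0]]
ft_force: [0.5, 0.8, 0.2]
width: 0.997
```

```bash
python3 -c "
from h import *
go(.597,-.1205,.12)"
```

```text
t 2.35 p [0.5295 0.0165 0.1627] jaw 99.4 z-axis [ 0.002  0.001 -1.   ] F [0.5 0.8 0.2] w 94.8
shift [ -44.2 -146.2   42.8] turn 0.007
```

step_arm(series=[[95,[-44,-146,42],0],[95,[-44,-146,42],0],[95,[-44,-146,42],0],[95,[-44,-146,42],0],[95,[-44,-146,42],0]])

```text
clock: 2.77
eef_pos: [0.5983, -0.1255, 0.1187]
orientation: [[-0.987, -0.159, 0.001], [-0.159, 0.987, 0.0], [-0.001, -0.0, -1.0]]
ft_force: [-0.2, 0.2, -0.5]
width: 1.0
```

```bash
python3 - <<'E'
from h import *
go(.597,-.1205,.036)
c=cam("scene","s2.png",(200,200,380,350),4)
E
```

```text
t 2.7667 p [ 0.5983 -0.1255  0.1187] jaw 99.2 z-axis [ 0.001  0.    -1.   ] F [-0.2  0.2 -0.5] w 95.1
shift [ 0.6  5.2 82.7] turn 0.003
```

View pics/s2.png

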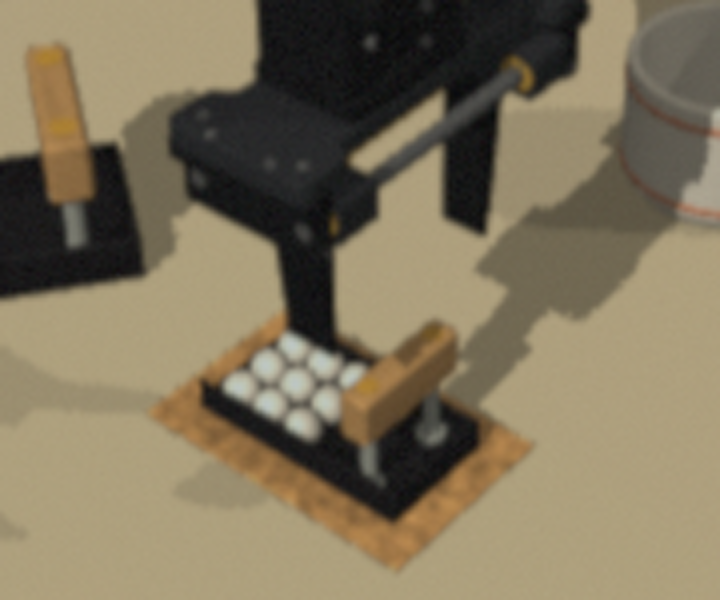

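step_arm(series=[[95,[0,5,30],0],[95,[0,5,60],0],[95,[0,5,82],0],[95,[0,5,82],0],[95,[0,5,82],0]])

```text
clock: 3.23
eef_pos: [0.596, -0.1173, 0.0373]
orientation: [[-0.987, -0.16, -0.001], [-0.16, 0.987, 0.001], [0.001, 0.001, -1.0]]
ft_force: [0.6, 0.8, 0.7]
width: 0.998
```

step_arm(series=[[60,[0,0,0],0],[60,[0,0,0],0],[60,[0,0,0],0],[60,[0,0,0],0],[60,[0,0,0],0]], force=8)

```text
clock: 3.65
eef_pos: [0.5964, -0.1175, 0.0381]
orientation: [[-0.987, -0.16, 0.0], [-0.16, 0.987, 0.001], [-0.0, 0.001, -1.0]]
ft_force: [1.4, -1.6, 1.5]
width: 0.702
```

step_arm(series=[[50,[0,0,0],0],[50,[0,0,0],0],[50,[0,0,0],0],[50,[0,0,0],0],[50,[0,0,0],0]], force=60)

```text
clock: 4.07
eef_pos: [0.5963, -0.1174, 0.0381]
orientation: [[-0.987, -0.16, 0.0], [-0.16, 0.987, 0.001], [-0.0, 0.001, -1.0]]
ft_force: [-0.1, -0.2, -0.1]
width: 0.693
```

```bash
python3 -c "
from h import *
go(.597,-.1205,.046)"
```

```text
t 4.0667 p [ 0.5963 -0.1174  0.0381] jaw 99.2 z-axis [ 0.     0.001 -1.   ] F [-0.1 -0.2 -0.1] w 65.9
shift [-0.2 -3.1 -7.9] turn 0.004
```

step_arm(series=[[50,[0,0,-2],0],[50,[0,0,-5],0],[50,[0,0,-8],0],[50,[0,0,-10],0],[50,[0,0,-10],0]], force=60)

```text
clock: 4.48
eef_pos: [0.5966, -0.1175, 0.0487]
orientation: [[-0.987, -0.16, 0.001], [-0.16, 0.987, 0.001], [-0.001, 0.0, -1.0]]
ft_force: [0.9, 0.1, -2.5]
width: 0.688
```

```bash
cat >> h.py <<'E'
def tilt(cams=("top","scene"),save=None,yaw=9.):
    """ball positions/heights in a frame hung at the grasp (tray x, y, z from the grasp point)"""
    s=env.state(); p=np.array(s["eef_pos"])+[0,0,.0188]
    R=np.array(s["orientation"]); xd=-R[:,0]*np.sign(-R[0,0]+1e-9); a=np.arctan2(xd[1],xd[0])
    M=np.array([[np.cos(a),np.sin(a),0],[-np.sin(a),np.cos(a),0],[0,0,1]])
    print("clock",round(s["clock"],2),"F",np.round(s["ft_force"],1),"tcp z",round(s["eef_pos"][2],4))
    for n in cams:
        c=cam(n,*([save[0]+n+".png",save[1],save[2]] if save and save[3]==n else [])); q=(cloud(c)-p)@M.T
        im=c["image"].astype(int); w=(im.min(-1)>120)&(im.max(-1)-im.min(-1)<40)&(c["range_z"]>0)
        w&=(abs(q[...,1])<.032)&(q[...,0]>-.11)&(q[...,0]<-.01)&(q[...,2]>-.09)&(q[...,2]<.0)
        b=q[w]
        if len(b)<15: print(n,"few",len(b)); continue
        k=np.polyfit(b[:,0],b[:,2],1); print(n,len(b),"tilt front-down deg",round(np.degrees(np.arctan(k[0])),1),"x range",np.round(np.percentile(b[:,0],[1,99]),3),"y",np.round(np.percentile(b[:,1],[1,99]),3),"z",np.round(np.percentile(b[:,2],[2,98]),3))
E
python3 -c "
from h import *
tilt(save=('l_',(200,200,380,350),4,'scene'))"
```

```text
clock 4.48 F [ 0.9  0.1 -2.5] tcp z 0.0487
top few 0
scene 152 tilt front-down deg 1.0 x range [-0.086 -0.037] y [-0.026 -0.005] z [-0.043 -0.032]
```

View pics/l_scene.png

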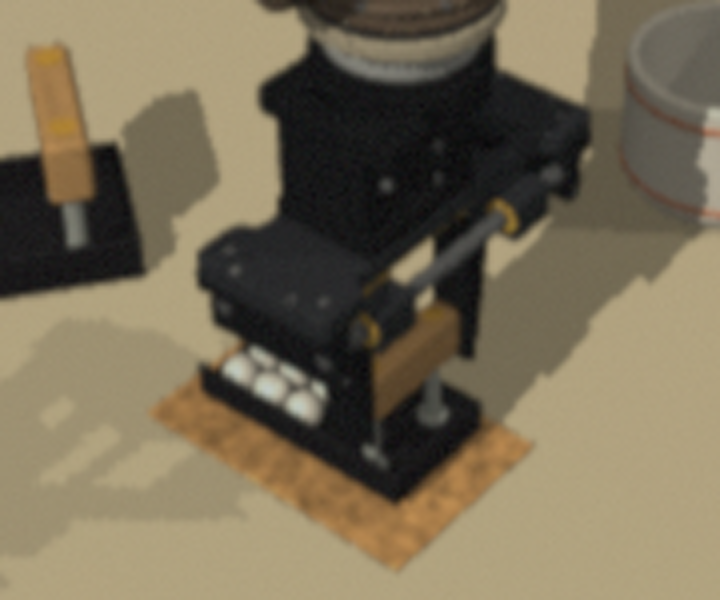

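step_arm(series=[[50,[0,0,-3],0],[50,[0,0,-6],0],[50,[0,0,-9],0],[50,[0,0,-10],0],[50,[0,0,-10],0]])

```text
clock: 5.0
eef_pos: [0.5965, -0.1175, 0.0587]
orientation: [[-0.987, -0.16, 0.001], [-0.16, 0.987, 0.001], [-0.001, 0.0, -1.0]]
ft_force: [-0.7, -0.5, -3.0]
width: 0.69
```

```bash
python3 -c "
from h import *
tilt()"
```

```text
clock 5.0 F [-0.7 -0.5 -3. ] tcp z 0.0587
top few 0
scene 164 tilt front-down deg -0.1 x range [-0.088 -0.036] y [-0.028 -0.005] z [-0.041 -0.031]
```

step_arm(series=[[50,[0,0,-6],0],[50,[-2,5,-20],0],[50,[-5,13,-35],0],[50,[-9,23,-50],0],[50,[-14,35,-64],0]])

```text
clock: 5.52
eef_pos: [0.6045, -0.0807, 0.1234]
orientation: [[-0.987, -0.16, 0.0], [-0.16, 0.987, 0.001], [-0.001, 0.001, -1.0]]
ft_force: [-0.1, 0.1, -3.0]
width: 0.694
```

step_arm(series=[[50,[-5,13,-10],0],[50,[-10,26,-18],0],[50,[-15,39,-22],0],[50,[-20,52,-22],0],[50,[-25,65,-22],0]])

```text
clock: 5.93
eef_pos: [0.6188, -0.0111, 0.1451]
orientation: [[-0.987, -0.16, -0.0], [-0.16, 0.987, 0.001], [-0.0, 0.001, -1.0]]
ft_force: [-0.5, -0.7, -2.6]
width: 0.688
```

step_arm(series=[[50,[-5,13,0],0],[50,[-10,26,0],0],[50,[-15,39,0],0],[50,[-20,52,0],0],[50,[-25,65,0],0]])

```text
clock: 6.35
eef_pos: [0.6333, 0.0585, 0.1449]
orientation: [[-0.987, -0.16, -0.0], [-0.16, 0.987, 0.001], [0.0, 0.001, -1.0]]
ft_force: [0.9, -1.0, -2.1]
width: 0.685
```

```bash
python3 -c "
from h import *
go(.6615,.1816,.143); tilt(cams=('scene',))"
```

```text
t 6.35 p [0.6333 0.0585 0.1449] jaw 99.2 z-axis [-0.     0.001 -1.   ] F [ 0.9 -1.  -2.1] w 65.1
shift [-47.5 117.    2. ] turn 0.004
clock 6.35 F [ 0.9 -1.  -2.1] tcp z 0.1449
scene 325 tilt front-down deg 0.0 x range [-0.089 -0.038] y [-0.029  0.017] z [-0.042 -0.032]
```

step_arm(series=[[50,[-5,13,0],0],[50,[-10,26,0],0],[50,[-15,39,0],0],[50,[-20,52,0],0],[50,[-25,65,0],0]])

```text
clock: 6.82
eef_pos: [0.6481, 0.1301, 0.1451]
orientation: [[-0.987, -0.161, 0.0], [-0.161, 0.987, 0.001], [-0.0, 0.001, -1.0]]
ft_force: [0.4, -0.5, -2.9]
width: 0.692
```

step_arm(series=[[50,[-5,12,0],0],[50,[-11,24,0],0],[50,[-17,36,0],0],[50,[-21,46,0],0],[50,[-22,50,0],0]])

```text
clock: 7.23
eef_pos: [0.6621, 0.1847, 0.145]
orientation: [[-0.987, -0.162, 0.0], [-0.162, 0.987, 0.002], [-0.0, 0.002, -1.0]]
ft_force: [0.2, -1.0, -2.9]
width: 0.69
```

```bash
python3 - <<'E'
from h import *
go(.6615,.1816,.120)
c=cam("top","j_top.png",(190,180,310,290),3); P=cloud(c);x,y,z=P[...,0],P[...,1],P[...,2]
c2=cam("scene","j_sc.png",(300,140,450,280),4); P2=cloud(c2)
a=cv2.imread("pics/j_top.png");b=cv2.imread("pics/j_sc.png")
H=max(a.shape[0],b.shape[0]); f=lambda i:cv2.copyMakeBorder(i,0,H-i.shape[0],0,0,0)
o=np.hstack([f(a),f(b)]); cv2.imwrite("pics/j.png",cv2.resize(o,None,fx=.8,fy=.8)); print(o.shape)
q=P2[(c2["range_z"]>0)&(P2[...,2]>.072)&(P2[...,2]<.084)&(abs(P2[...,0]-.547)<.075)&(abs(P2[...,1]-.16)<.075)]
print(len(q),cv2.minEnclosingCircle((q[:,:2]*1000).astype(np.float32)))
tilt(cams=("scene",))
E
```

```text
t 7.2333 p [0.6621 0.1847 0.145 ] jaw 99.3 z-axis [ 0.     0.002 -1.   ] F [ 0.2 -1.  -2.9] w 65.6
shift [ 1.1 -3.  25. ] turn 0.006
(560, 960, 3)
363 ((547.0777587890625, 162.81190490722656), 58.21193313598633)
clock 7.33 F [-0.3 -0.5 -2.5] tcp z 0.1449
scene 327 tilt front-down deg 8.0 x range [-0.085 -0.035] y [-0.03  0.02] z [-0.087 -0.032]
```

View pics/j.png

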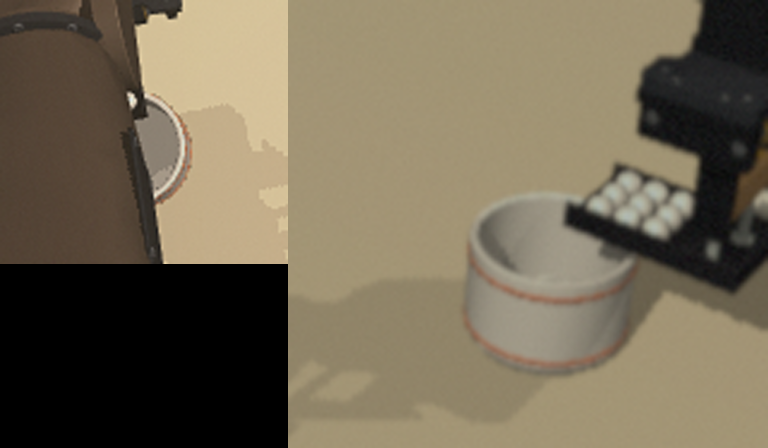

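step_arm(series=[[50,[0,-1,7],0],[50,[1,-2,14],0],[50,[1,-3,21],0],[50,[1,-3,27],0],[50,[1,-3,27],0]])

```text
clock: 7.8
eef_pos: [0.6605, 0.1794, 0.1161]
orientation: [[-0.987, -0.161, -0.003], [-0.161, 0.987, 0.001], [0.003, 0.001, -1.0]]
ft_force: [-0.3, 0.4, -3.8]
width: 0.69
```

step_arm(series=[[50,[0,0,1],0],[50,[0,0,1],0],[50,[0,0,2],0],[50,[0,0,3],0],[50,[0,0,3],0]])

```text
clock: 8.22
eef_pos: [0.6605, 0.1795, 0.1131]
orientation: [[-0.987, -0.161, -0.003], [-0.161, 0.987, 0.001], [0.003, 0.001, -1.0]]
ft_force: [-0.3, -0.3, -3.2]
width: 0.691
```

```bash
python3 - <<'E'
from h import *
go(.6615,.1816,.113)
E
```

```text
t 8.2167 p [0.6605 0.1795 0.1131] jaw 99.3 z-axis [-0.003  0.001 -1.   ] F [-0.3 -0.3 -3.2] w 65.7
shift [-1.4  2.   0.1] turn 0.005
```

step_arm(series=[[50,[0,0,1],0],[50,[0,0,1],0],[50,[0,0,1],0]], force=15)

```text
clock: 8.47
eef_pos: [0.6608, 0.1795, 0.1126]
orientation: [[-0.987, -0.161, -0.002], [-0.161, 0.987, 0.001], [0.001, 0.001, -1.0]]
ft_force: [1.0, -0.8, 2.1]
width: 0.694
```

step_arm(series=[[50,[0,0,0],0],[50,[0,0,0],0],[50,[0,0,0],0]], force=8)

```text
clock: 8.72
eef_pos: [0.6608, 0.1795, 0.1127]
orientation: [[-0.987, -0.161, -0.001], [-0.161, 0.987, 0.001], [0.001, 0.001, -1.0]]
ft_force: [0.3, 0.2, -0.3]
width: 0.693
```

```bash
cat >> h.py <<'E'
def trayfit(save=None,crop=(300,140,450,280)):
    """dark side wall seen by the scene camera -> tilt, by top edge line in the hung frame"""
    s=env.state(); p=np.array(s["eef_pos"])+[0,0,.0188]; R=np.array(s["orientation"]); a=np.arctan2(-R[1,0],-R[0,0])
    M=np.array([[np.cos(a),np.sin(a),0],[-np.sin(a),np.cos(a),0],[0,0,1]])
    c=cam("scene",save,crop,4); q=(cloud(c)-p)@M.T; ok=c["range_z"]>0
    w=ok&(abs(q[...,1]+.0315)<.005)&(q[...,0]>-.12)&(q[...,0]<.03)&(q[...,2]>-.11)&(q[...,2]<-.015)&(c["image"].max(-1)<60)
    b=q[w]; k=np.polyfit(b[:,0],b[:,2],1) if len(b)>9 else [0,0]
    print("clock",round(s["clock"],2),"F",np.round(s["ft_force"],1),"z",round(s["eef_pos"][2],4),"wall pts",len(b),"tilt",round(np.degrees(np.arctan(k[0])),1),"x",np.round([b[:,0].min(),b[:,0].max()],3))
E
python3 - <<'E'
from h import *
trayfit()
E
```

```text
clock 8.72 F [ 0.3  0.2 -0.3] z 0.1127 wall pts 390 tilt 0.7 x [-0.097  0.021]
```

step_arm(series=[[50,[2,0,-2],0],[50,[4,0,-4],0],[50,[6,0,-6],0],[50,[8,0,-8.5],0],[50,[8,0,-8.5],0]])

```text
clock: 9.18
eef_pos: [0.6527, 0.1782, 0.1218]
orientation: [[-0.987, -0.161, -0.001], [-0.161, 0.987, 0.001], [0.001, 0.001, -1.0]]
ft_force: [0.1, -0.2, -3.3]
width: 0.695
```

```bash
python3 - <<'E'
from h import *
trayfit()
E
```

```text
clock 9.18 F [ 0.1 -0.2 -3.3] z 0.1218 wall pts 399 tilt 7.0 x [-0.092  0.026]
```

step_arm(series=[[50,[0,0,0],0],[50,[0,0,0],0]], force=5)

```text
clock: 9.4
eef_pos: [0.6528, 0.1783, 0.1216]
orientation: [[-0.987, -0.161, -0.001], [-0.161, 0.987, 0.001], [0.001, 0.001, -1.0]]
ft_force: [-0.2, -0.8, -1.9]
width: 0.696
```

```bash
python3 - <<'E'
from h import *
trayfit()
E
```

```text
clock 9.4 F [-0.2 -0.8 -1.9] z 0.1216 wall pts 393 tilt 7.6 x [-0.09   0.028]
```

step_arm(series=[[50,[2,0,-2],0],[50,[4,0,-4],0],[50,[6,0,-5],0],[50,[9,0,-7.5],0],[50,[9,0,-7.5],0]])

```text
clock: 9.87
eef_pos: [0.6435, 0.1767, 0.1296]
orientation: [[-0.987, -0.161, -0.001], [-0.161, 0.987, 0.001], [0.001, 0.001, -1.0]]
ft_force: [-0.4, 0.3, -1.0]
width: 0.697
```

```bash
python3 - <<'E'
from h import *
trayfit()
E
```

```text
clock 9.87 F [-0.4  0.3 -1. ] z 0.1296 wall pts 380 tilt 14.4 x [-0.084  0.03 ]
```

step_arm(series=[[50,[2,0,-2],0],[50,[5,0,-4],0],[50,[8,0,-6],0],[50,[11,0,-8],0],[50,[11,0,-8],0]])

```text
clock: 10.33
eef_pos: [0.6323, 0.1749, 0.138]
orientation: [[-0.987, -0.161, -0.001], [-0.161, 0.987, 0.001], [0.001, 0.001, -1.0]]
ft_force: [-0.0, 0.8, -2.0]
width: 0.694
```

```bash
python3 - <<'E'
from h import *
trayfit("pour.png")
E
```

```text
clock 10.33 F [-0.   0.8 -2. ] z 0.138 wall pts 351 tilt 22.0 x [-0.073  0.03 ]
```

View pics/pour.png

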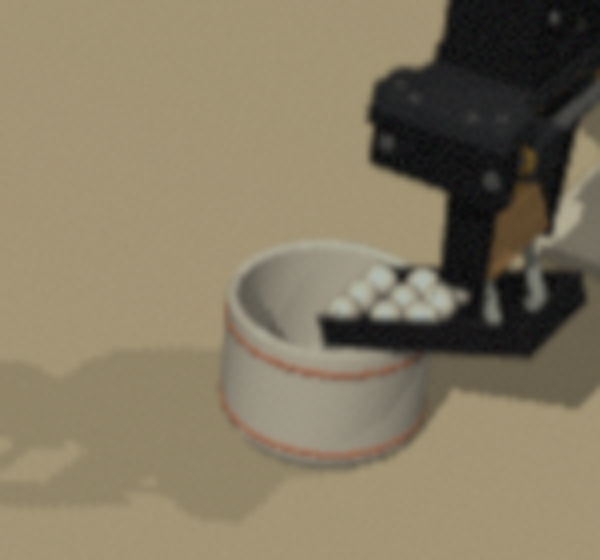

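step_arm(series=[[50,[1,0,-1],0],[50,[2,0,-1.5],0],[50,[2,0,-1.5],0],[50,[2,0,-1.5],0],[50,[2,0,-1.5],0]])

```text
clock: 10.8
eef_pos: [0.6306, 0.1746, 0.1392]
orientation: [[-0.987, -0.161, -0.001], [-0.161, 0.987, 0.001], [0.001, 0.001, -1.0]]
ft_force: [-0.0, 0.5, -2.4]
width: 0.694
```

```bash
python3 - <<'E'
from h import *
trayfit("pour2.png")
E
```

```text
clock 10.8 F [-0.   0.5 -2.4] z 0.1392 wall pts 363 tilt 21.6 x [-0.074  0.03 ]
```

View pics/pour2.png

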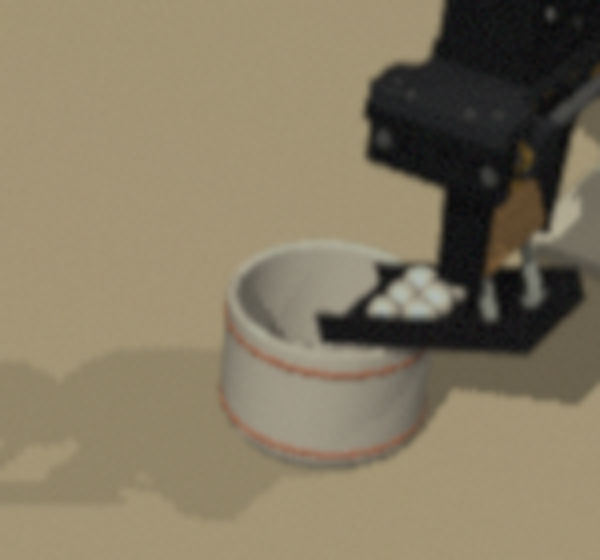

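step_arm(series=[[50,[0,0,0],0],[50,[0,0,0],0],[50,[0,0,0],0],[50,[0,0,-1],0],[50,[0,0,-2],0]], force=60)

```text
clock: 11.27
eef_pos: [0.6306, 0.1746, 0.1413]
orientation: [[-0.987, -0.161, -0.001], [-0.161, 0.987, 0.001], [0.001, 0.001, -1.0]]
ft_force: [0.7, -0.1, -2.1]
width: 0.692
```

step_arm(series=[[50,[0,0,-4],0],[50,[0,0,-10],0],[50,[0,0,-17],0],[50,[0,0,-24],0],[50,[0,0,-30],0]])

```text
clock: 11.68
eef_pos: [0.6308, 0.1747, 0.1725]
orientation: [[-0.987, -0.161, -0.0], [-0.161, 0.987, 0.001], [0.0, 0.001, -1.0]]
ft_force: [0.8, -0.1, -2.2]
width: 0.691
```

```bash
python3 - <<'E'
from h import *
trayfit(); go(.62,-.1135,.17)
E
```

```text
clock 11.68 F [ 0.8 -0.1 -2.2] z 0.1725 wall pts 379 tilt 21.9 x [-0.074  0.03 ]
t 11.7333 p [0.6312 0.1747 0.1736] jaw 99.3 z-axis [ 0.001  0.001 -1.   ] F [ 1.1 -0.2 -1.3] w 65.3
shift [  57.5 -282.7    3.2] turn 0.005
```

step_arm(series=[[50,[1,-4,0],0],[50,[4,-11,0],0],[50,[8,-21,0],0],[50,[12,-33,0],0],[50,[17,-46,0],0]])

```text
clock: 12.15
eef_pos: [0.6214, 0.1251, 0.1732]
orientation: [[-0.987, -0.161, 0.001], [-0.161, 0.987, 0.001], [-0.001, 0.001, -1.0]]
ft_force: [0.1, 0.9, -3.4]
width: 0.692
```

step_arm(series=[[50,[5,-13,0],0],[50,[10,-26,0],0],[50,[15,-39,0],0],[50,[20,-52,0],0],[50,[25,-65,0],0]])

```text
clock: 12.57
eef_pos: [0.6069, 0.0554, 0.1731]
orientation: [[-0.987, -0.161, 0.001], [-0.161, 0.987, 0.001], [-0.001, 0.001, -1.0]]
ft_force: [-0.0, 0.7, -2.4]
width: 0.695
```

step_arm(series=[[50,[5,-13,0],0],[50,[10,-26,0],0],[50,[15,-39,0],0],[50,[20,-52,0],0],[50,[25,-65,0],0]])

```text
clock: 12.98
eef_pos: [0.5924, -0.0141, 0.1731]
orientation: [[-0.987, -0.161, 0.001], [-0.161, 0.987, 0.001], [-0.001, 0.001, -1.0]]
ft_force: [0.3, 0.3, -1.7]
width: 0.695
```

step_arm(series=[[50,[5,-13,0],0],[50,[10,-26,0],0],[50,[15,-39,0],0],[50,[20,-52,0],0],[50,[25,-65,0],0]])

```text
clock: 13.4
eef_pos: [0.5778, -0.0835, 0.173]
orientation: [[-0.987, -0.161, 0.001], [-0.161, 0.987, 0.001], [-0.001, 0.001, -1.0]]
ft_force: [-0.4, -0.7, -2.4]
width: 0.687
```

```bash
python3 - <<'E'
from h import *
trayfit(); go(.570,-.1218,.08)
E
```

```text
clock 13.4 F [-0.4 -0.7 -2.4] z 0.173 wall pts 350 tilt 21.6 x [-0.073  0.03 ]
t 13.45 p [ 0.5775 -0.0855  0.173 ] jaw 99.2 z-axis [ 0.001  0.001 -1.   ] F [ 0.1 -3.3 -1.7] w 65.5
shift [ 13.3 -34.7  92.9] turn 0.004
```

step_arm(series=[[50,[4,-9,5],0],[50,[8,-18,13],0],[50,[11,-27,25],0],[50,[13,-33,40],0],[50,[13,-35,55],0]])

```text
clock: 13.87
eef_pos: [0.5699, -0.1234, 0.1168]
orientation: [[-0.987, -0.159, 0.0], [-0.159, 0.987, 0.0], [-0.001, 0.0, -1.0]]
ft_force: [0.6, 0.2, -2.2]
width: 0.684
```

step_arm(series=[[50,[0,0,13],0],[50,[0,0,25],0],[50,[0,0,32],0],[50,[0,0,36],0],[50,[0,0,37],0]])

```text
clock: 14.28
eef_pos: [0.5696, -0.1235, 0.079]
orientation: [[-0.987, -0.16, -0.001], [-0.16, 0.987, 0.001], [0.0, 0.001, -1.0]]
ft_force: [0.0, -0.1, -2.5]
width: 0.688
```

```bash
python3 - <<'E'
from h import *
trayfit(); go(.570,-.1218,.072)
E
```

```text
clock 14.28 F [ 0.  -0.1 -2.5] z 0.079 wall pts 296 tilt 22.5 x [-0.075  0.03 ]
t 14.3333 p [ 0.5698 -0.1234  0.0794] jaw 99.2 z-axis [ 0.     0.001 -1.   ] F [ 0.3  0.3 -2.6] w 65.9
shift [-0.4  1.6  7.4] turn 0.003
```

step_arm(series=[[50,[0,1,3],0],[50,[0,1,6],0],[50,[0,1,8],0],[50,[0,1,9],0],[50,[0,1,10],0]])

```text
clock: 14.75
eef_pos: [0.5708, -0.1224, 0.0706]
orientation: [[-0.987, -0.159, 0.003], [-0.159, 0.987, 0.0], [-0.003, -0.0, -1.0]]
ft_force: [4.2, 2.6, 13.4]
width: 0.689
```

step_arm(series=[[50,[0,0,0],0],[50,[0,0,0],0],[50,[0,0,0],0]], force=7)

```text
clock: 15.0
eef_pos: [0.5708, -0.1224, 0.0707]
orientation: [[-0.987, -0.159, 0.003], [-0.159, 0.987, 0.0], [-0.003, -0.0, -1.0]]
ft_force: [1.0, 0.6, -0.9]
width: 0.696
```

step_arm(series=[[50,[-3,0,3],0],[50,[-6,0,6],0],[50,[-9,0,9],0],[50,[-12,0,12],0],[50,[-13,0,13],0]])

```text
clock: 15.42
eef_pos: [0.584, -0.1202, 0.057]
orientation: [[-0.987, -0.16, 0.002], [-0.16, 0.987, 0.0], [-0.002, -0.0, -1.0]]
ft_force: [0.0, -0.2, -0.5]
width: 0.696
```

```bash
python3 - <<'E'
from h import *
trayfit(); go(.5965,-.1175,.0381)
E
```

```text
clock 15.42 F [ 0.  -0.2 -0.5] z 0.057 wall pts 336 tilt 11.5 x [-0.085  0.03 ]
t 15.4667 p [ 0.5839 -0.1202  0.057 ] jaw 99.2 z-axis [ 0.003  0.    -1.   ] F [ 0.8  0.8 -2. ] w 65.7
shift [-12.8   0.7  19. ] turn 0.003
```

step_arm(series=[[50,[-3,0,4],0],[50,[-6,0,8],0],[50,[-9,0,12],0],[50,[-12,0,16],0],[50,[-13,0,18],0]])

```text
clock: 15.88
eef_pos: [0.597, -0.118, 0.0387]
orientation: [[-0.987, -0.16, 0.002], [-0.16, 0.987, 0.0], [-0.002, 0.0, -1.0]]
ft_force: [-3.6, 1.0, 10.8]
width: 0.688
```

```bash
python3 - <<'E'
from h import *
trayfit(); go(.5965,-.1175,.0381)
E
```

```text
clock 15.88 F [-3.6  1.  10.8] z 0.0387 wall pts 334 tilt 1.2 x [-0.097  0.021]
t 15.9333 p [ 0.5972 -0.1181  0.0387] jaw 99.2 z-axis [ 0.002  0.    -1.   ] F [ 0.4 -0.4 -1.3] w 65.9
shift [0.6 0.6 0.6] turn 0.003
```

Flat again; release and retreat.

step_arm(series=[[70,[0,0,0],0],[80,[0,0,0],0],[95,[0,0,0],0],[95,[0,0,0],0],[95,[0,0,0],0]])

```text
clock: 16.35
eef_pos: [0.5972, -0.1181, 0.0387]
orientation: [[-0.987, -0.16, 0.002], [-0.16, 0.987, 0.0], [-0.002, -0.0, -1.0]]
ft_force: [-0.2, -0.1, -0.0]
width: 0.959
```

step_arm(series=[[95,[0,0,-8],0],[95,[0,0,-25],0],[95,[0,0,-50],0],[95,[0,0,-85],0],[95,[0,0,-120],0]])

```text
clock: 16.77
eef_pos: [0.5964, -0.118, 0.1602]
orientation: [[-0.987, -0.16, 0.001], [-0.16, 0.987, 0.001], [-0.001, 0.0, -1.0]]
ft_force: [0.3, -0.8, 0.6]
width: 0.999
```

step_arm(series=[[95,[-130,0,-60],0],[95,[-130,0,-60],0],[95,[-130,0,-60],0],[95,[-130,0,-60],0],[95,[-130,0,-60],0]])

```text
clock: 17.18
eef_pos: [0.7277, -0.0965, 0.2227]
orientation: [[-0.987, -0.161, 0.006], [-0.161, 0.987, -0.0], [-0.006, -0.001, -1.0]]
ft_force: [0.6, -0.2, 0.2]
width: 0.999
```

```bash
python3 - <<'E'
from h import *
s=env.state();print(s["clock"],s["eef_pos"],s["width"])
c=cam("top"); P=cloud(c); z=P[...,2]; ok=c["range_z"]>0
x,y=P[...,0],P[...,1]
for t in("mat","tray"):
    for d in env.outline_of("top",t)[:1]:
        q=P[d["region"]&ok&(z<.035)]; print(t,cv2.minAreaRect((q[:,:2]*1000).astype(np.float32)))
c2=cam("scene");P2=cloud(c2)
q=P2[(c2["range_z"]>0)&(P2[...,2]>.055)&(P2[...,2]<.075)&(abs(P2[...,0]-.59)<.06)&(abs(P2[...,1]+.12)<.05)]
print("grip",cv2.minAreaRect((q[:,:2]*1000).astype(np.float32)))
q=P2[(c2["range_z"]>0)&(P2[...,2]>.072)&(P2[...,2]<.084)&(abs(P2[...,0]-.547)<.075)&(abs(P2[...,1]-.16)<.075)]
print("jar",cv2.minEnclosingCircle((q[:,:2]*1000).astype(np.float32)))
f=lambda i,b:cv2.resize(i[b[1]:b[3],b[0]:b[2],::-1],(390,390),interpolation=cv2.INTER_CUBIC)
t,sc=c["image"],c2["image"]
cv2.imwrite("pics/end.png",np.hstack([np.vstack([f(t,(325,195,405,275)),])[:390],f(t,(205,205,285,285))]))
cv2.imwrite("pics/end.png",np.vstack([cv2.imread("pics/end.png"),cv2.resize(np.hstack([sc[215:345,220:350,::-1],sc[160:290,310:440,::-1]]),(780,390))])[:, :] [:780] if False else np.vstack([cv2.resize(cv2.imread("pics/end.png"),(600,300)),cv2.resize(np.hstack([sc[245:375,220:350,::-1],sc[160:290,310:440,::-1]]),(600,300))]))
E
```

```text
17.1833 [ 0.7276528  -0.09645543  0.2226643 ] 0.9991296035773576
tray ((311.732666015625, -214.6124725341797), (98.32899475097656, 92.52069091796875), 65.51206970214844)
grip ((596.2156372070312, -118.86073303222656), (17.510892868041992, 68.50907897949219), 9.091761589050293)
jar ((546.765869140625, 161.78811645507812), 56.39151382446289)
```

View pics/end.png

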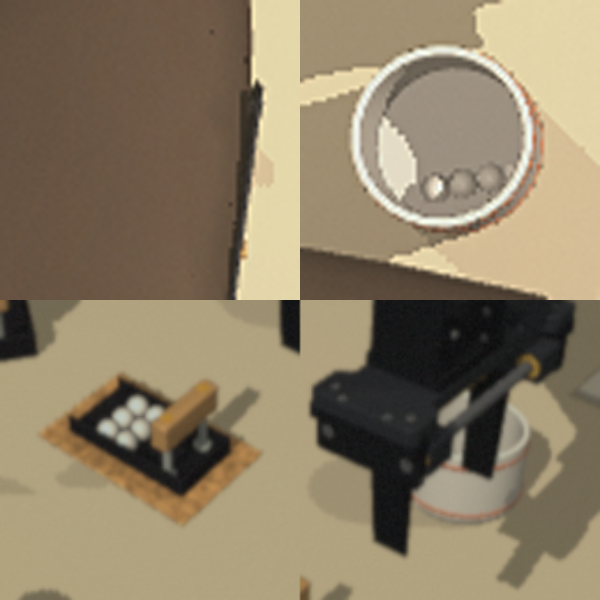

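The final picture shows three balls in the jar (around pixel 460,185 of the crop). The other six are in the tray behind the first rib (around 130,420), and the tray is centred on the mat with the gripper clear.

```bash
python3 -c "
from h import *
print(env.sign_off())"
```

```text
the job is handed in; nothing more can be done
None
```

The front row of three balls is in the jar, the tray is back on its cork mat with the other six, and I handed the job in at about 17 s. `sign_off` gives no verdict.

**How:** The moves allow no tool tilt. So I gripped the bar by its two ends at 60 N, which kept the tray level in transit. Over the jar I rested the tray's underside lightly on the near rim, loosened the grip to 5–8 N, and raised the rear so the tray pivoted to about 22°. After the front row rolled out I gripped hard again, carried the tray back and let it pivot flat on the mat.

**Last checks:**
- **Balls:** three show in the jar from the top camera, and six in the tray behind the first rib from the scene camera.
- **Tray:** the grip measured about 1 mm from where it started, and its angle matched the mat's earlier reading (about 9°). The last tilt reading, just before release, was 1.2°, the same reading level trays gave to within about a degree.
- **Jar:** its rim centre was within 1 mm of its earlier position.
- **Gripper:** clear of everything, 0.22 m up.

**Checks that failed or were not made:** the top camera's final view of the tray was blocked by the arm, so its tray outline was the larger look-alike and no mat was found there. The tray result therefore rests on the scene camera alone. I did not measure the tape, ink jar or magnifying glass again, but the arm never went near them.

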